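# Uncover the portable burner and work its igniter

### The arm

A 7-joint arm with a two-finger parallel gripper is mounted at the origin on a cart in front of the work surface, level with it; the furniture and walls round the work are solid. World frame = base frame: x ahead of the robot, y to its left, z up, the work surface at z = 0. Lengths are in m, angles in degrees, forces in N, time in s.
With the tool pointing down it reaches from about 0.4 to 0.9 m from the base axis. Payload 5.5 kg.
Tool frame: the origin (TCP) lies between the finger pads; the fingertips stand arm.tip_reach ahead of it and the grasp point (between the pads) is the TCP (arm.tip_reach is the distance from the TCP to the fingertips, in m); z points along the fingers, y is the line along which they close (so a half turn about z gives the same grasp; the last joint's range is limited). The gripper opens to 85 mm and grips with 20 to 120 N. Pads are 22 mm wide; open, the fingers measure 114 mm over their backs; the gripper's body (76 mm by 85 mm) begins 54 mm behind the grasp point. The pads swing forward as they close: fully open they stand 13 mm farther back than shut.
Start: joints at [-58.602, 28.699, -24.465, 88.831, 12.651, 65.22, -12.049], TCP at [0.183, 0.624, 0.25] pointing down, gripper open.
Joint ranges: [-164.97, 164.97], [-17.58, 116.51], [-87.97, 89.64], [11.32, 138.91], [-80.73, 260.73], [10.89, 115.49], [-147.41, 147.41]. Speed limits (degrees/s): [147.25, 147.25, 180, 180, 180, 180, 180].

### API

Orientations are given as a 3x3 rotation matrix whose columns are the frame's x, y, z axes.
In Python, from bench import arm, vision, finder gives the robot as it stands.
- The arm moves only by the tool play_rows, never from a script. Its argument "steps" is a list of rows, each a list of 2 entries, a list of its own where there are three numbers: the shift along the tool's x, y, z each as a share of 200 mm, from -1 to 1, then the turn about the tool's z as a share of 180 degrees, from -1 to 1. In form: [[[x, y, z], twist], ...]. A call has exactly 5 rows; each row shifts and turns the commanded pose from where the row before left it, along the tool's axes as they then stand; what a row does not reach is not made up. A row lasts 1/10 s, in which the tool goes at most 50 mm and 8.59 degrees, less where a joint would pass 70% of its speed; a pose out of reach is approached as far as the arm can. A call with a number of a shift or a turn outside -1 to 1 is refused whole. A call with a gripper value outside its range is refused whole. "gripper" is the closure, from 0 (fully open) to 1 (shut), set as the call begins (left out, the last holds). The fingers move at their own pace and stop on an object; "squeeze" is the grip in N (left out, the last holds). Time passes only in rows, so rows that do not move let the fingers close, or fill a call up. It gives the time, the measured TCP pose, the force, the opening and the grip force at its end, in the units of the state.
- arm.get_obs(): the state, without advancing time (a new reading comes with each control period).
- vision.get_image(name): name is "scene" or "top" or "wrist"; returns a dict with "img" (420x560x3 uint8, red, green, blue), "vertical_fov" (degrees; the focal length in pixels is half the picture's height over the tangent of half this angle, whatever the lens; pixels are square), "cx", "cy" (the principal point, pixels), "T" (4x4, takes a point from camera to world coordinates). Camera axes: x right, y down, z forward; pixel columns grow to the right and rows downward; lengths in m; the calibration is good to about 2 mm. A picture is of the moment at which its call begins. There is no depth.
- arm.close_job(): hands the job in; it is judged then, once.
Trained networks look in a picture, given as the dict that the camera call returned (one of the last four; its "shot" number tells which), for a name from the list of things; names that differ only in an ending like _2 or _b are one class to them, and where a whole thing is asked for, a point or a joint stands for the part that bears it (a point fixed in the world has none). Each returns a list of dicts, best first, with "score" (0 to 1); they miss things now and then, are a little off and sometimes report something else, mostly with a low value. They report only what shows in the picture. A call takes as long as a camera call.
- finder.boxes_of(picture, query): "bbox" ([left, top, right, bottom] in pixels, round what is visible of it).
The state is a dict: "clock": time; "qpos": joint angles; "qd": joint speeds; "tau": joint torques, N m; "tcp_pos": TCP position; "tcp_rot": TCP orientation; "ft_force": force on the tool from outside, world axes, zero at the start; "moment": the same for the moment, N m; "grip_width": opening from 0.0 (shut) to 1.0 (fully open); "grasp_force": force on a finger pad.
Only numpy, scipy, OpenCV 4.12 (cv2) and the standard library are available. Lean on these libraries where they do the work, as an engineer would, in place of code of your own. Each camera call takes 0.05 s, during which the arm holds its last target. There are 200 camera calls.

### The job

Get the portable burner on the worktop ready: turn both turn buttons aside, lift the freed cover plate out and lay it gently, flat and handle up, on the free worktop. Then twist the igniter knob anticlockwise all the way to its stop and let go of it there, so that it springs back to rest by itself. Leave the buttons turned aside, and do not disturb the other things standing around.

Things in the scene. Friction and masses are not known exactly. Their poses are not given: they have to be found in the camera images.
- burner: portable burner, a grey box fixed to the worktop, 170 (x) x 330 (y) x 60 mm high. Origin at the centre of its underside; x to the back, y left along its length. An opening 115 (x) x 135 (y) mm in its flat deck, centred at y = +51.5 mm, holds the cover plate flush. Worktop within 180 mm of its left (+y) end, x 0.40 to 0.58 m, is free; beyond x 0.62 m cupboards hang 0.54 m up.
- button_left_grip (a point): grip point of the left turn button: on its pivot, 90 mm above the worktop, in the upper part of its black fin. The button is a steel bar 74 x 18 x 7 mm with round ends, on the 60 mm high deck, pivoted in its middle; along it stands the fin, 46 long x 12 mm thick, top 100 mm above the worktop. The point's y axis runs along bar and fin; the pivot is 87.5 mm left of the cover's centre.
- button_right_grip (a point): the same point of the right turn button, which is alike; its pivot is 87.5 mm right of the cover's centre, between cover and knob.
- button_left (a joint): angle of the left turn button, rad, anticlockwise from above positive. At 0 the bar lies along the burner's y and overlaps the cover's edge by 15 mm; starts within 0.3 of 0. It turns either way to a stop at +-1.57 (bar along the edge); the cover is clear of it beyond +-1.17. Friction 0.04 N m; stays where left.
- button_right (a joint): angle of the right turn button, likewise.
- cover_grip (a point): centre of the cover plate's handle bar, 38 mm above the plate's underside. The plate is aluminium, 110 (x) x 130 (y) x 8 mm, about 0.35 kg, loose in the opening with 2.5 mm play, underside 52 mm above the worktop. The black bridge handle is 88 long (point's x) x 14 thick (y); its bar is 16 mm high with 22 mm free below it. The point's axes are the plate's.
- cover: the same cover plate; origin at the centre of its underside.
- igniter_grip (a point): grip point of the black igniter knob: on its axis, 92 mm above the worktop, 89 mm right of the right button's pivot. The knob has a round skirt of 60 mm diameter up to 73 mm above the worktop and on it a bar grip 56 long (along the point's x) x 14 mm thick (y), top 106 mm above the worktop.
- igniter (a joint): angle of the igniter knob, rad, 0 at rest (bar grip along the burner's x), positive anticlockwise from above, hard stop at 1.2. A spring turns it back: about 0.04 N m at rest, 0.18 N m at the stop, damped, so that it takes about 1 s to return when let go.
- moka_pot: bystander: metal coffee pot, 98x155x174 mm, origin at the centre of its underside
- mug_plain: bystander: cream mug, 82x116x98 mm, origin at the centre of its underside
- food_tub: bystander: clear tub with a lid, 84x114x56 mm, origin at the centre of its underside
- spice_tin: bystander: white tin, 70 mm diameter, 88 mm high, origin at the centre of its underside

How it is judged (in metres and radians):
On the way, in this order (a step that is already met when the one before it is completed fails the run):
1. both turn buttons are turned aside, clear of the cover (more than 1.15 rad either way) ((value of joint button_left above 1.15 rad or value of joint button_left below -1.15 rad) and (value of joint button_right above 1.15 rad or value of joint button_right below -1.15 rad)), for 0.1 s.
2. the cover plate lies flat, handle up, on the worktop and is released (height (world z) of cover_grip below 0.045 m and angle between cover_grip's own z axis and vertical below 0.06 rad and linear speed of cover below 0.02 m/s and contact force between the fingers and cover below 0.1 N), for 0.2 s.
3. the igniter knob is twisted to its stop (beyond 1.12 rad) (value of joint igniter above 1.12 rad), for 0.1 s.
4. the knob is let go while still well turned (beyond 0.3 rad), so that its spring returns it (value of joint igniter above 0.3 rad and contact force between anything else and igniter below 0.2 N), for 0.02 s.
At the end, for the whole second after the job is handed in: both turn buttons are more than 1.15 rad aside, the cover plate lies flat (within 0.06 rad), handle up, on the worktop, released and at rest, and the igniter knob is back within 0.08 rad of rest (all of step 1 and all of step 2 and value of joint igniter below 0.08 rad); the robot touches nothing.
It fails at once if a bystander is moved by more than 30 mm (distance of any of moka_pot, mug_plain, food_tub, spice_tin from where it was at the start of the episode above 0.03 m).
It fails at once if the cover plate is dropped: not held and faster than 0.6 m/s (contact force between the fingers and cover below 0.1 N and linear speed of cover above 0.6 m/s).
It also fails if it takes over 72 s, if anything falls off the work surface, if the arm or the gripper's body presses on something with over 40 N, if the wrist force passes 120 N, or if a joint passes its speed limit or range.

## Working session

There is one attempt and no reset: what is moved stays moved. The work goes in short steps, Python scripts to look and compute and a tool call to move; the robot and the scene stay as the last step left them, time stands still between calls to the robot, and variables do not carry over. Pictures are saved under pics/ and viewed, at most 10 in all, crops included, and the job is handed in when it is done.

Besides the shell and the picture viewer there is one more tool, called after "Request:" by a JSON object that holds its "method" and its "body", one argument or row to a line. play_rows: Moves the arm, as the interface text tells. Shift numbers are shares of 200 mm and turn numbers shares of 180 degrees, none past 1 either way. Its arguments: {"type":"object","properties":{"steps":{"type":"array"},"gripper":{"type":"number"},"squeeze":{"type":"number"}},"required":["steps"]}

```bash
ls; mkdir -p pics; cat > h.py <<'E'
import numpy as np, cv2
from bench import arm, vision, finder
def K(p):
    f=p["img"].shape[0]/2/np.tan(np.radians(p["vertical_fov"])/2); return f
def ray(p,u,v):
    f=K(p);T=np.array(p["T"]);d=T[:3,:3]@np.array([(u-p["cx"])/f,(v-p["cy"])/f,1]);return T[:3,3],d
def atz(p,u,v,z):
    o,d=ray(p,u,v);return o+d*(z-o[2])/d[2]
def proj(p,X):
    T=np.array(p["T"]);c=T[:3,:3].T@(np.asarray(X)-T[:3,3]);f=K(p);return np.array([p["cx"]+f*c[0]/c[2],p["cy"]+f*c[1]/c[2]])
def save(p,name,s=1.4):
    cv2.imwrite("pics/"+name,cv2.resize(cv2.cvtColor(p["img"],cv2.COLOR_RGB2BGR),None,fx=s,fy=s))
E
python3 - <<'E'
from h import *
o=arm.get_obs();print(o["clock"],o["tcp_pos"],np.round(o["tcp_rot"],3),arm.tip_reach,o["ft_force"])
for n in ["top","scene"]:
    p=vision.get_image(n);save(p,n+"0.png");print(n,np.round(p["T"],3).tolist(),p["vertical_fov"])
    for q,z in [("burner",.06),("button_left_grip",.09),("button_right_grip",.09),("cover_grip",.09),("igniter_grip",.092),("moka_pot",.09),("mug_plain",.05),("food_tub",.03),("spice_tin",.05)]:
        for b in finder.boxes_of(p,q)[:2]:
            x=b["bbox"];print(q,round(b["score"],2),np.round(x),np.round(atz(p,(x[0]+x[2])/2,(x[1]+x[3])/2,z),3))
E
```

```text
pics
0.0 [0.18248824 0.62317233 0.24923812] [[-0.96   0.281 -0.001]
 [ 0.281  0.96  -0.002]
 [ 0.    -0.002 -1.   ]] 0.019 [1.12499243 0.6364875  0.01788365]
top [[-0.022, -0.997, 0.067, 0.513], [-1.0, 0.021, -0.017, 0.087], [0.015, -0.067, -0.998, 1.323], [0.0, 0.0, 0.0, 1.0]] 45.46213501064761
burner 0.7 [280. 210. 417. 286.] [ 0.517 -0.11   0.06 ]
burner 0.46 [348. 240. 378. 252.] [ 0.52  -0.147  0.06 ]
button_left_grip 0.46 [279. 252. 313. 258.] [0.502 0.025 0.09 ]
button_right_grip 0.72 [348. 240. 378. 251.] [ 0.521 -0.141  0.09 ]
cover_grip 0.57 [300. 227. 358. 275.] [ 0.509 -0.057  0.09 ]
igniter_grip 0.85 [386. 230. 406. 252.] [ 0.53  -0.223  0.092]
igniter_grip 0.4 [130. 182. 174. 210.] [0.655 0.376 0.092]
moka_pot 0.57 [ 80. 240. 153. 279.] [0.501 0.463 0.09 ]
food_tub 0.76 [124. 185. 173. 211.] [0.657 0.399 0.03 ]
scene [[0.903, -0.226, 0.365, 0.269], [-0.429, -0.494, 0.757, -0.662], [0.009, -0.84, -0.543, 0.611], [0.0, 0.0, 0.0, 1.0]] 57.69310355955443
burner 0.85 [208. 227. 356. 369.] [ 0.504 -0.167  0.06 ]
burner 0.71 [228. 244. 300. 292.] [ 0.507 -0.066  0.06 ]
button_left_grip 0.61 [239. 228. 257. 253.] [0.498 0.005 0.09 ]
button_right_grip 0.9 [270. 269. 302. 297.] [ 0.515 -0.16   0.09 ]
button_right_grip 0.52 [231. 244. 299. 291.] [ 0.497 -0.099  0.09 ]
cover_grip 0.89 [232. 242. 297. 289.] [ 0.498 -0.092  0.09 ]
cover_grip 0.56 [209. 230. 356. 372.] [ 0.489 -0.2    0.09 ]
igniter_grip 0.98 [296. 295. 324. 326.] [ 0.523 -0.244  0.092]
moka_pot 0.83 [176. 133. 214. 192.] [0.491 0.463 0.09 ]
moka_pot 0.21 [232. 243. 301. 292.] [ 0.499 -0.1    0.09 ]
mug_plain 0.67 [316. 196. 346. 238.] [0.757 0.062 0.05 ]
food_tub 0.86 [234. 163. 268. 192.] [0.658 0.402 0.03 ]
food_tub 0.29 [383. 274. 419. 328.] [ 0.739 -0.251  0.03 ]
spice_tin 0.89 [379. 273. 421. 326.] [ 0.724 -0.261  0.05 ]
```

View pics/top0.png

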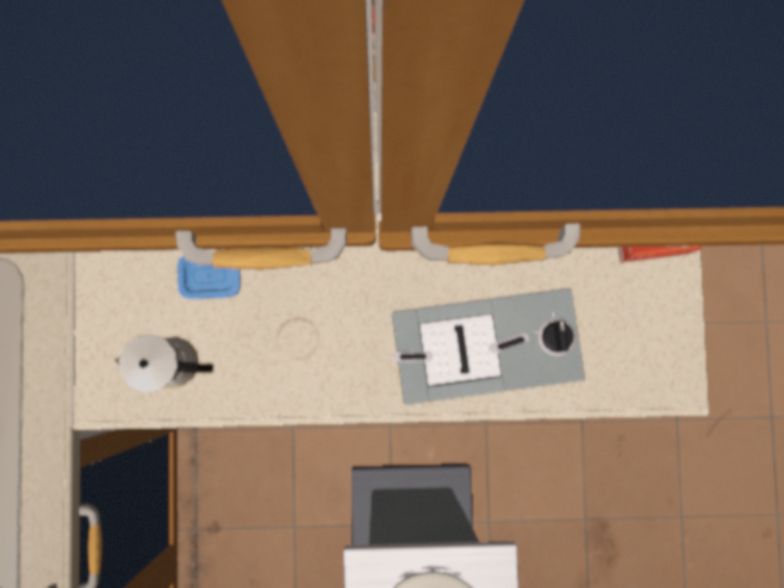

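View pics/scene0.png

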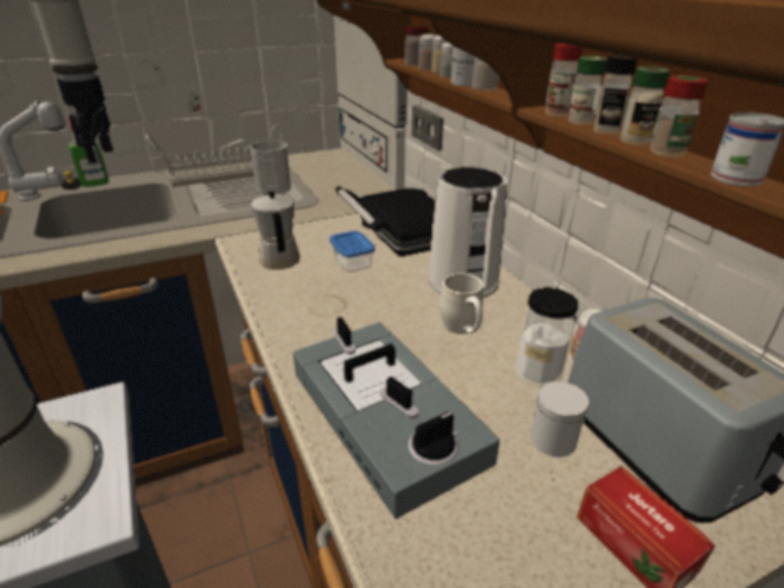

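The burner's yaw is about 6°. The left button, cover handle, right button and knob appear at about (413,356), (462,348), (508,343) and (558,336) in the top picture. I'll move above the cover for a close look.

Request:
{"method": "play_rows", "body": {
  "steps": [
    [[-0.158,-0.177,-0.022],0],
    [[-0.158,-0.177,-0.022],0],
    [[-0.158,-0.177,-0.022],0],
    [[-0.158,-0.177,-0.022],0],
    [[-0.158,-0.177,-0.022],0]
  ],
  "gripper": 0,
  "squeeze": 40
}}

```text
clock: 1.5
tcp_pos: [0.2851, 0.4078, 0.2726]
tcp_rot: [[-0.96, 0.281, 0.0], [0.281, 0.96, 0.0], [-0.0, 0.0, -1.0]]
ft_force: [0.8, -0.3, 0.4]
grip_width: 1.001
grasp_force: 0.0
```

Request:
{"method": "play_rows", "body": {
  "steps": [
    [[-0.158,-0.177,-0.022],0],
    [[-0.158,-0.177,-0.022],0],
    [[-0.158,-0.177,-0.022],0],
    [[-0.158,-0.177,-0.022],0],
    [[-0.158,-0.177,-0.022],0]
  ]
}}

```text
clock: 2.0
tcp_pos: [0.387, 0.1935, 0.295]
tcp_rot: [[-0.96, 0.281, 0.001], [0.281, 0.96, 0.001], [-0.001, 0.001, -1.0]]
ft_force: [0.3, -0.2, 0.2]
grip_width: 1.003
grasp_force: 0.0
```

Request:
{"method": "play_rows", "body": {
  "steps": [
    [[-0.158,-0.177,-0.022],0],
    [[-0.158,-0.177,-0.022],0],
    [[-0.158,-0.177,-0.022],0],
    [[-0.158,-0.177,-0.022],0],
    [[-0.158,-0.177,-0.022],0]
  ]
}}

```text
clock: 2.5
tcp_pos: [0.4889, -0.0207, 0.3169]
tcp_rot: [[-0.96, 0.281, 0.001], [0.281, 0.96, 0.0], [-0.001, 0.0, -1.0]]
ft_force: [0.9, 0.6, 0.4]
grip_width: 1.003
grasp_force: 0.0
```

```bash
python3 - <<'E'
from h import *
o=arm.get_obs();print(o["clock"],o["tcp_pos"],np.round(o["tcp_rot"],3).tolist(),np.round(o["qpos"],1),o["ft_force"])
p=vision.get_image("wrist");save(p,"wrist1.png");print(np.round(p["T"],3).tolist(),p["vertical_fov"])
for q,z in [("burner",.06),("button_left_grip",.09),("button_right_grip",.09),("cover_grip",.09),("igniter_grip",.092)]:
        for b in finder.boxes_of(p,q)[:2]:
            x=b["bbox"];print(q,round(b["score"],2),np.round(x),np.round(atz(p,(x[0]+x[2])/2,(x[1]+x[3])/2,z),3))
E
```

```text
2.5 [ 0.48891733 -0.02074     0.31693715] [[-0.96, 0.281, 0.001], [0.281, 0.96, 0.0], [-0.001, 0.0, -1.0]] [ -3.2   6.6   2.7 107.5  -0.3  65.9  73.3] [0.91984716 0.62089458 0.35704706]
[[0.281, 0.918, 0.278, 0.418], [0.96, -0.269, -0.082, 0.0], [-0.0, 0.29, -0.957, 0.442], [0.0, 0.0, 0.0, 1.0]] 62.62098770371138
burner 0.61 [ 54.  99. 368. 309.] [ 0.497 -0.101  0.06 ]
burner 0.29 [292. 165. 359. 197.] [0.508 0.031 0.06 ]
button_left_grip 0.65 [ 83. 239. 139. 302.] [ 0.532 -0.227  0.09 ]
button_left_grip 0.62 [289. 164. 356. 195.] [0.499 0.026 0.09 ]
button_right_grip 0.74 [157. 214. 212. 262.] [ 0.519 -0.134  0.09 ]
button_right_grip 0.48 [ 80. 241. 141. 299.] [ 0.532 -0.227  0.09 ]
cover_grip 0.81 [179. 142. 320. 268.] [ 0.503 -0.055  0.09 ]
igniter_grip 0.62 [ 81. 242. 140. 301.] [ 0.533 -0.227  0.092]
```

View pics/wrist1.png

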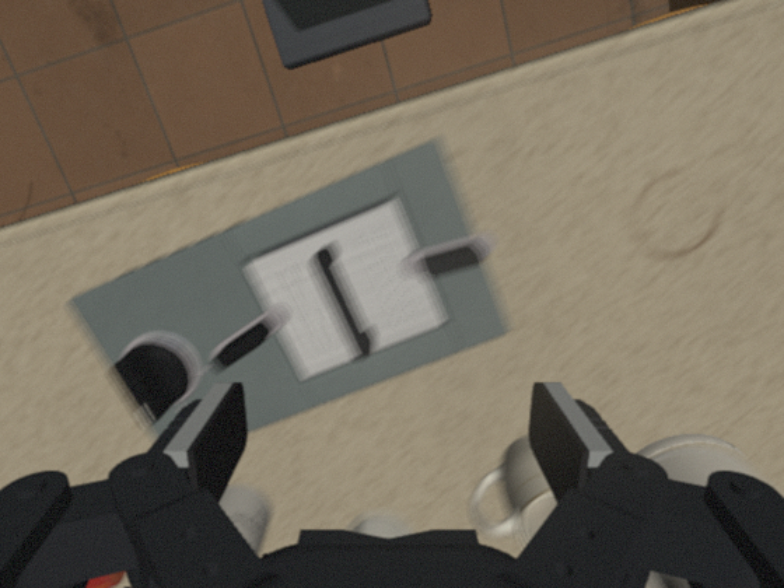

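The blurred wrist view shows knob, right button, handle and left button at about (155,375), (240,340), (343,300) and (450,258). The burner's left corners are at (437,138) and (508,330). I'll rectify a still image to the deck plane and fit the burner there.

```bash
cat >> h.py <<'E'
def rect(p,z,x0,x1,y0,y1,s=.0005):
    # rectified view: image up=+x, image left=+y
    W=int((y1-y0)/s);H=int((x1-x0)/s)
    c=np.array([[x1,y1,z],[x1,y0,z],[x0,y0,z],[x0,y1,z]])
    M=cv2.getPerspectiveTransform(np.float32([proj(p,q) for q in c]),np.float32([[0,0],[W,0],[W,H],[0,H]]))
    return cv2.warpPerspective(p["img"],M,(W,H))
E
python3 - <<'E'
from h import *
for n in ["wrist","top"]:
    p=vision.get_image(n)
    x1,y1,s=.64,.12,.0005
    im=rect(p,.06,.40,x1,-.30,y1,s)
    hsv=cv2.cvtColor(im,cv2.COLOR_RGB2HSV)
    m=((hsv[...,0]>70)&(hsv[...,0]<125)&(hsv[...,1]>25)&(hsv[...,2]>60)).astype(np.uint8)*255
    m=cv2.morphologyEx(m,cv2.MORPH_OPEN,np.ones((7,7)))
    cs=max(cv2.findContours(m,0,1)[0],key=cv2.contourArea)
    r=cv2.minAreaRect(cs)
    B=cv2.boxPoints(r);print(n,r[1][0]*s,r[1][1]*s,r[2],"ctr",x1-r[0][1]*s,y1-r[0][0]*s)
    print([(round(x1-b[1]*s,3),round(y1-b[0]*s,3)) for b in B])
    im=np.ascontiguousarray(im[...,::-1]);cv2.polylines(im,[B.astype(int)],True,(0,0,255),1)
    if n=="wrist":cv2.imwrite("pics/r1.png",im[:, :840][:600,:800])
    else: cv2.imwrite("pics/r1t.png",im)
E
```

```text
Traceback (most recent call last):
ValueError: max() iterable argument is empty
```

```bash
python3 - <<'E'
from h import *
for n in ["wrist","top"]:
    p=vision.get_image(n)
    x1,y1,s=.64,.10,.0005
    im=rect(p,.06,.40,x1,-.30,y1,s)
    a=cv2.GaussianBlur(im,(5,5),0).astype(int)
    m=((a[...,2]-a[...,0]>3)&(a.mean(-1)>60)&(a.mean(-1)<170)).astype(np.uint8)*255
    m=cv2.morphologyEx(m,cv2.MORPH_OPEN,np.ones((9,9)))
    c=cv2.findContours(m,0,1)[0]
    im=np.ascontiguousarray(im[...,::-1])
    if c:
        cs=max(c,key=cv2.contourArea); r=cv2.minAreaRect(cs)
        B=cv2.boxPoints(r);print(n,r[1][0]*s,r[1][1]*s,r[2],"ctr",x1-r[0][1]*s,y1-r[0][0]*s)
        print([(round(x1-b[1]*s,3),round(y1-b[0]*s,3)) for b in B])
        cv2.polylines(im,[B.astype(int)],True,(0,0,255),1)
    cv2.imwrite(f"pics/r_{n}.png",im)
E
```

```text
(no output)
```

View pics/r_wrist.png

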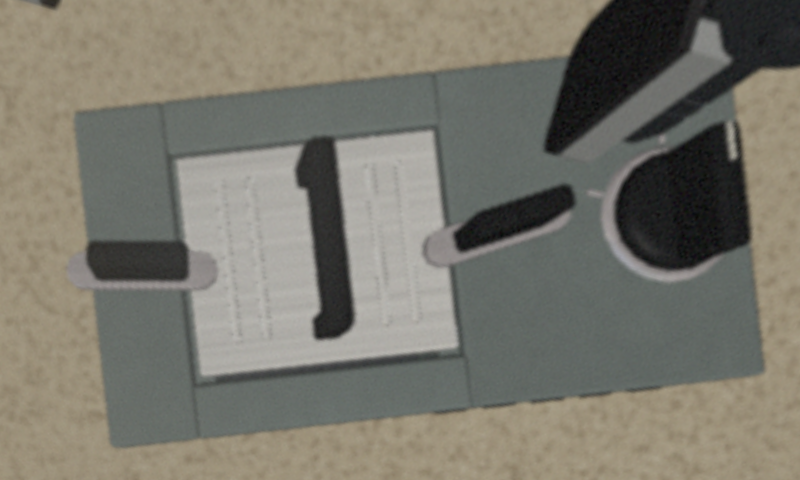

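The rectified view shows burner corners at (75,112), (112,447) and (763,374). That gives centre (0.5185,-0.1095) and yaw 6.35°.

| Part | Position (m) | Angle |
|---|---|---|
| Left button | (0.503, 0.029) | -6° |
| Right button | (0.524, -0.146) | +12° |
| Cover | (0.513, -0.058) | – |
| Knob | (0.532, -0.234) | – |

Next I'll go to the left button with the fingers across its fin.

Request:
{"method": "play_rows", "body": {
  "steps": [
    [[0,0,0.055],-0.0394],
    [[0,0,0.055],-0.0394],
    [[0,0,0.055],-0.0394],
    [[0,0,0.055],-0.0394],
    [[0,0,0.055],-0.0394]
  ]
}}

```text
clock: 3.45
tcp_pos: [0.4881, -0.0178, 0.2609]
tcp_rot: [[-0.942, -0.335, 0.0], [-0.335, 0.942, 0.0], [-0.0, 0.0, -1.0]]
ft_force: [-0.4, 0.4, 0.7]
grip_width: 0.995
grasp_force: 0.0
```

Request:
{"method": "play_rows", "body": {
  "steps": [
    [[0,0,0.055],-0.0394],
    [[0,0,0.055],-0.0394],
    [[0,0,0.055],-0.0394],
    [[0,0,0.055],-0.0394],
    [[0,0,0.055],-0.0394]
  ]
}}

```text
clock: 3.95
tcp_pos: [0.4882, -0.0178, 0.206]
tcp_rot: [[-0.573, -0.819, 0.0], [-0.819, 0.573, 0.0], [-0.0, 0.0, -1.0]]
ft_force: [-0.7, -0.8, 0.0]
grip_width: 1.001
grasp_force: 0.0
```

Request:
{"method": "play_rows", "body": {
  "steps": [
    [[0,0,0.055],-0.0394],
    [[0,0,0.055],-0.0394],
    [[0,0,0.055],-0.0394],
    [[0,0,0.055],-0.0394],
    [[0,0,0.055],-0.0394]
  ]
}}

```text
clock: 4.45
tcp_pos: [0.486, -0.0192, 0.1555]
tcp_rot: [[-0.074, -0.997, -0.008], [-0.997, 0.074, -0.006], [0.006, 0.008, -1.0]]
ft_force: [0.3, -0.1, -2.3]
grip_width: 0.996
grasp_force: 0.0
```

Request:
{"method": "play_rows", "body": {
  "steps": [
    [[-0.083,-0.024,0],0],
    [[-0.083,-0.024,0],0],
    [[-0.083,-0.024,0],0],
    [[0,0,0],0],
    [[0,0,0],0]
  ]
}}

```text
clock: 4.95
tcp_pos: [0.5035, 0.029, 0.1541]
tcp_rot: [[-0.078, -0.997, -0.012], [-0.997, 0.078, -0.006], [0.007, 0.012, -1.0]]
ft_force: [0.1, 0.3, -0.1]
grip_width: 0.997
grasp_force: 0.0
```

```bash
python3 - <<'E'
from h import *
o=arm.get_obs();print(np.round(o["qpos"],1))
p=vision.get_image("wrist")
im=p["img"][...,::-1].copy()
for X in [(.5034,.0287,.1),(.5034,.0057,.1),(.5034,.0517,.1)]:
    cv2.circle(im,tuple(int(v) for v in proj(p,X)),3,(0,0,255),1)
cv2.imwrite("pics/w2.png",im)
E
```

```text
[ 38.4  30.9 -56.5 113.1  32.2  54.1 140.9]
```

View pics/w2.png

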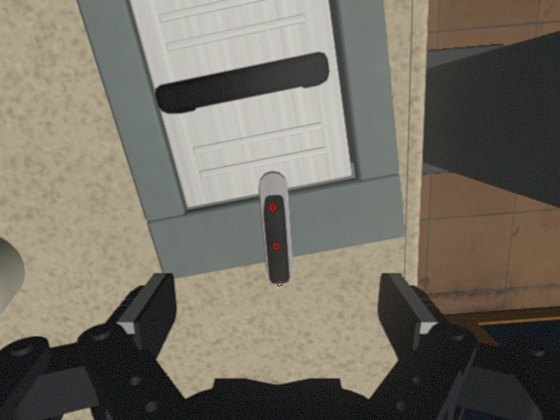

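Dots lie on the fin. The joint 7 angle is near its limit, so I'll turn this button clockwise, which unwinds it. I'll lower, grip and twist.

Request:
{"method": "play_rows", "body": {
  "steps": [
    [[0,0,0.105],0],
    [[0,0,0.105],0],
    [[0,0,0.105],0],
    [[0,0,0],0],
    [[0,0,0],0]
  ]
}}

```text
clock: 5.5
tcp_pos: [0.5028, 0.0277, 0.0913]
tcp_rot: [[-0.081, -0.997, -0.013], [-0.997, 0.081, -0.006], [0.007, 0.012, -1.0]]
ft_force: [0.5, 0.6, 0.4]
grip_width: 1.002
grasp_force: 0.0
```

Request:
{"method": "play_rows", "body": {
  "steps": [
    [[0,0,0],0],
    [[0,0,0],0],
    [[0,0,0],0],
    [[0,0,0],0],
    [[0,0,0],0]
  ],
  "gripper": 1,
  "squeeze": 25
}}

```text
clock: 6.0
tcp_pos: [0.5032, 0.028, 0.0913]
tcp_rot: [[-0.08, -0.997, -0.011], [-0.997, 0.08, -0.006], [0.007, 0.011, -1.0]]
ft_force: [0.4, -0.0, 1.8]
grip_width: 0.14
grasp_force: 9.4
```

Request:
{"method": "play_rows", "body": {
  "steps": [
    [[0,0,0],0],
    [[0,0,0],0],
    [[0,0,0],0],
    [[0,0,0],0],
    [[0,0,0],0]
  ]
}}

```text
clock: 6.5
tcp_pos: [0.5032, 0.0281, 0.0913]
tcp_rot: [[-0.08, -0.997, -0.012], [-0.997, 0.08, -0.006], [0.007, 0.011, -1.0]]
ft_force: [-2.0, -1.3, 4.9]
grip_width: 0.138
grasp_force: 30.4
```

Gripped (0.14 × 85 = 12 mm, the fin's thickness). Now twist clockwise.

Request:
{"method": "play_rows", "body": {
  "steps": [
    [[0,0,0],0.0428],
    [[0,0,0],0.0428],
    [[0,0,0],0.0428],
    [[0,0,0],0.0428],
    [[0,0,0],0.0428]
  ]
}}

```text
clock: 7.0
tcp_pos: [0.5029, 0.0283, 0.0913]
tcp_rot: [[-0.687, -0.726, -0.012], [-0.726, 0.688, -0.006], [0.012, 0.005, -1.0]]
ft_force: [-3.1, 0.6, 5.3]
grip_width: 0.129
grasp_force: 30.5
```

Request:
{"method": "play_rows", "body": {
  "steps": [
    [[0,0,0],0.0428],
    [[0,0,0],0.0428],
    [[0,0,0],0.0428],
    [[0,0,0],0.0428],
    [[0,0,0],0.0428]
  ]
}}

```text
clock: 7.5
tcp_pos: [0.5027, 0.0287, 0.0913]
tcp_rot: [[-0.99, -0.14, -0.012], [-0.14, 0.99, -0.005], [0.013, -0.003, -1.0]]
ft_force: [-2.5, 0.1, 5.9]
grip_width: 0.136
grasp_force: 30.5
```

Request:
{"method": "play_rows", "body": {
  "steps": [
    [[0,0,0],0],
    [[0,0,0],0],
    [[0,0,0],0],
    [[0,0,0],0],
    [[0,0,0],0]
  ]
}}

```text
clock: 8.0
tcp_pos: [0.5027, 0.0287, 0.0913]
tcp_rot: [[-0.989, -0.148, -0.012], [-0.148, 0.989, -0.005], [0.013, -0.003, -1.0]]
ft_force: [-3.9, 0.1, 7.3]
grip_width: 0.134
grasp_force: 30.7
```

Request:
{"method": "play_rows", "body": {
  "steps": [
    [[0,0,0],0],
    [[0,0,0],0],
    [[0,0,0],0],
    [[0,0,-0.15],0],
    [[0,0,-0.15],0]
  ],
  "gripper": 0
}}

```text
clock: 8.5
tcp_pos: [0.5027, 0.0285, 0.1507]
tcp_rot: [[-0.989, -0.146, -0.015], [-0.146, 0.989, -0.005], [0.016, -0.003, -1.0]]
ft_force: [0.5, 0.1, 0.1]
grip_width: 0.966
grasp_force: 0.0
```

Request:
{"method": "play_rows", "body": {
  "steps": [
    [[0,0,0],0.0446],
    [[0,0,0],0.0446],
    [[0,0,0],0.0446],
    [[0,0,0],0.0446],
    [[0,0,0],0.0446]
  ]
}}

```text
clock: 9.0
tcp_pos: [0.5037, 0.0283, 0.1509]
tcp_rot: [[-0.847, 0.531, -0.012], [0.531, 0.847, -0.006], [0.007, -0.011, -1.0]]
ft_force: [-0.5, -0.2, -0.4]
grip_width: 1.0
grasp_force: 0.0
```

Request:
{"method": "play_rows", "body": {
  "steps": [
    [[0,0,0],0.0446],
    [[0,0,0],0.0446],
    [[0,0,0],0.0446],
    [[0,0,0],0.0446],
    [[0,0,0],0.0446]
  ]
}}

```text
clock: 9.5
tcp_pos: [0.5036, 0.0284, 0.1508]
tcp_rot: [[-0.305, 0.952, -0.012], [0.952, 0.305, -0.006], [-0.002, -0.013, -1.0]]
ft_force: [0.1, 0.1, -0.2]
grip_width: 1.002
grasp_force: 0.0
```

Request:
{"method": "play_rows", "body": {
  "steps": [
    [[-0.1725,-0.0346,0],0],
    [[-0.1725,-0.0346,0],0],
    [[-0.1725,-0.0346,0],0],
    [[-0.1725,-0.0346,0],0],
    [[-0.1725,-0.0346,0],0]
  ]
}}

```text
clock: 10.0
tcp_pos: [0.5243, -0.1477, 0.1516]
tcp_rot: [[-0.311, 0.95, -0.012], [0.95, 0.311, -0.006], [-0.002, -0.013, -1.0]]
ft_force: [0.2, 1.1, -0.5]
grip_width: 0.999
grasp_force: 0.0
```

```bash
python3 - <<'E'
from h import *
p=vision.get_image("wrist");p=vision.get_image("wrist")
o=arm.get_obs();print(np.round(o["qpos"],1),o["tcp_pos"],np.round(o["tcp_rot"],3).tolist())
im=p["img"][...,::-1].copy()
c=np.array([.524,-.146]);d=np.array([-np.sin(np.radians(18.3)),np.cos(np.radians(18.3))])*.023
for X in [c,c+d,c-d,(.5031,.0287),(.5128,-.0583),(.5323,-.2337)]:
    cv2.circle(im,tuple(int(v) for v in proj(p,(*X,.1))),3,(0,0,255),1)
cv2.imwrite("pics/w3.png",im)
E
```

```text
[ 25.6  24.4 -15.5 108.6   9.3  48.7  22.8] [ 0.52410643 -0.15305016  0.1515682 ] [[-0.303, 0.953, -0.012], [0.953, 0.303, -0.009], [-0.005, -0.014, -1.0]]
```

View pics/w3.png

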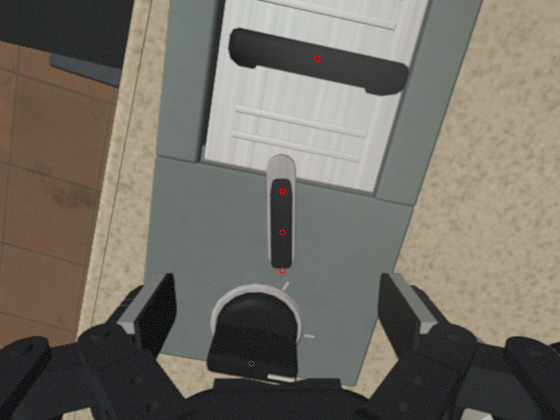

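The fin, centred near (282,230), and the handle fit the predicted dots. The left button is out of the view. I'll hold briefly to settle before lowering.

Request:
{"method": "play_rows", "body": {
  "steps": [
    [[0,0,0],0],
    [[0,0,0],0],
    [[0,0,0],0],
    [[0,0,0],0],
    [[0,0,0],0]
  ]
}}

```text
clock: 10.6
tcp_pos: [0.5245, -0.1454, 0.1519]
tcp_rot: [[-0.312, 0.95, -0.012], [0.95, 0.312, -0.006], [-0.002, -0.013, -1.0]]
ft_force: [-0.6, -0.0, -0.3]
grip_width: 0.998
grasp_force: 0.0
```

Request:
{"method": "play_rows", "body": {
  "steps": [
    [[0,0,0.101],0],
    [[0,0,0.101],0],
    [[0,0,0.101],0],
    [[0,0,0],0],
    [[0,0,0],0]
  ]
}}

```text
clock: 11.1
tcp_pos: [0.5236, -0.1462, 0.0913]
tcp_rot: [[-0.311, 0.95, -0.013], [0.951, 0.311, -0.005], [-0.001, -0.014, -1.0]]
ft_force: [-0.8, -0.3, 0.3]
grip_width: 1.003
grasp_force: 0.0
```

Request:
{"method": "play_rows", "body": {
  "steps": [
    [[0,0,0],0],
    [[0,0,0],0],
    [[0,0,0],0],
    [[0,0,0],0],
    [[0,0,0],0]
  ],
  "gripper": 1
}}

```text
clock: 11.6
tcp_pos: [0.5237, -0.1467, 0.0915]
tcp_rot: [[-0.31, 0.951, -0.012], [0.951, 0.31, -0.006], [-0.002, -0.013, -1.0]]
ft_force: [-2.1, -0.3, 3.4]
grip_width: 0.145
grasp_force: 3.6
```

Request:
{"method": "play_rows", "body": {
  "steps": [
    [[0,0,0],0],
    [[0,0,0],0],
    [[0,0,0],0],
    [[0,0,0],0.0463],
    [[0,0,0],0.0463]
  ]
}}

```text
clock: 12.1
tcp_pos: [0.5231, -0.1469, 0.0916]
tcp_rot: [[-0.018, 1.0, -0.013], [1.0, 0.018, -0.006], [-0.005, -0.013, -1.0]]
ft_force: [-3.8, 0.3, 6.4]
grip_width: 0.135
grasp_force: 29.6
```

Request:
{"method": "play_rows", "body": {
  "steps": [
    [[0,0,0],0.0463],
    [[0,0,0],0.0463],
    [[0,0,0],0.0463],
    [[0,0,0],0.0463],
    [[0,0,0],0.0463]
  ]
}}

```text
clock: 12.6
tcp_pos: [0.5221, -0.1464, 0.0916]
tcp_rot: [[0.651, 0.759, -0.015], [0.759, -0.651, -0.005], [-0.014, -0.008, -1.0]]
ft_force: [-7.9, 1.0, 11.1]
grip_width: 0.133
grasp_force: 30.0
```

Request:
{"method": "play_rows", "body": {
  "steps": [
    [[0,0,0],0.0463],
    [[0,0,0],0.0463],
    [[0,0,0],0.0463],
    [[0,0,0],0.0463],
    [[0,0,0],0.0463]
  ]
}}

```text
clock: 13.1
tcp_pos: [0.5216, -0.1455, 0.0915]
tcp_rot: [[0.991, 0.135, -0.016], [0.135, -0.991, -0.004], [-0.016, 0.001, -1.0]]
ft_force: [-8.3, 4.3, 12.6]
grip_width: 0.133
grasp_force: 30.3
```

Request:
{"method": "play_rows", "body": {
  "steps": [
    [[0,0,0],0],
    [[0,0,0],0],
    [[0,0,0],0],
    [[0,0,-0.15],0],
    [[0,0,-0.15],0]
  ],
  "gripper": 0
}}

```text
clock: 13.6
tcp_pos: [0.5235, -0.1463, 0.1508]
tcp_rot: [[0.99, 0.141, -0.015], [0.141, -0.99, -0.005], [-0.015, 0.003, -1.0]]
ft_force: [-0.5, 0.6, -0.0]
grip_width: 0.969
grasp_force: 0.0
```

Request:
{"method": "play_rows", "body": {
  "steps": [
    [[0,0,0],0.008],
    [[0,-0.146,0],0],
    [[0,-0.146,0],0],
    [[0,-0.146,0],0],
    [[0,0,0],0]
  ]
}}

```text
clock: 14.1
tcp_pos: [0.5138, -0.0543, 0.1501]
tcp_rot: [[0.992, 0.122, -0.013], [0.122, -0.993, -0.003], [-0.013, 0.002, -1.0]]
ft_force: [0.3, 0.3, 0.8]
grip_width: 1.0
grasp_force: 0.0
```

Request:
{"method": "play_rows", "body": {
  "steps": [
    [[0,0,0],0],
    [[0,0,0],0],
    [[0,0,0],0],
    [[0,0,0],0],
    [[0,0,0],0]
  ]
}}

```text
clock: 14.6
tcp_pos: [0.5143, -0.06, 0.1508]
tcp_rot: [[0.993, 0.114, -0.012], [0.114, -0.993, -0.006], [-0.012, 0.004, -1.0]]
ft_force: [-0.4, -0.5, -0.3]
grip_width: 0.999
grasp_force: 0.0
```

```bash
python3 - <<'E'
from h import *
p=vision.get_image("wrist")
o=arm.get_obs();print(np.round(o["qpos"],1),o["tcp_pos"],np.round(o["tcp_rot"],3).tolist())
im=p["img"][...,::-1].copy()
for X in [(.5128,-.0583,.098),(.5128+.0437,-.0583+.0049,.098),(.5128-.0437,-.0583-.0049,.098),(.5031,.0287,.1),(.5225,-.1453,.1)]:
    cv2.circle(im,tuple(int(v) for v in proj(p,X)),3,(0,0,255),1)
cv2.imwrite("pics/w4.png",im)
E
```

```text
[ -4.7  21.3   9.8 113.2  -4.3  46.5 -76. ] [ 0.51428313 -0.05979491  0.15079738] [[0.993, 0.115, -0.012], [0.114, -0.993, -0.006], [-0.012, 0.004, -1.0]]
```

View pics/w4.png

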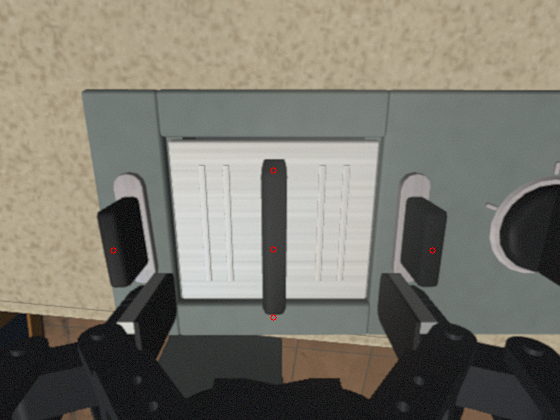

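Both buttons are turned fully aside, with fins at (123,243) and (425,240). The handle centre (274,248) matches the prediction. I'll grip and lift.

Request:
{"method": "play_rows", "body": {
  "steps": [
    [[0,-0.0075,0.101],0],
    [[0,0,0.101],0],
    [[0,0,0.101],0],
    [[0,0,0],0],
    [[0,0,0],0]
  ]
}}

```text
clock: 15.15
tcp_pos: [0.5132, -0.0583, 0.0902]
tcp_rot: [[0.993, 0.115, -0.013], [0.115, -0.993, -0.006], [-0.013, 0.004, -1.0]]
ft_force: [-0.6, 0.1, 0.1]
grip_width: 1.002
grasp_force: 0.0
```

Request:
{"method": "play_rows", "body": {
  "steps": [
    [[0,0,0],0],
    [[0,0,0],0],
    [[0,0,0],0],
    [[0,0,0],0],
    [[0,0,0],0]
  ],
  "gripper": 1,
  "squeeze": 60
}}

```text
clock: 15.65
tcp_pos: [0.5136, -0.0582, 0.0907]
tcp_rot: [[0.993, 0.115, -0.011], [0.115, -0.993, -0.006], [-0.012, 0.004, -1.0]]
ft_force: [-5.8, 2.6, 18.4]
grip_width: 0.153
grasp_force: 60.6
```

Request:
{"method": "play_rows", "body": {
  "steps": [
    [[0,0,0],0],
    [[0,0,0],0],
    [[0,0,0],0],
    [[0,0,0],0],
    [[0,0,0],0]
  ]
}}

```text
clock: 16.15
tcp_pos: [0.5137, -0.0581, 0.0907]
tcp_rot: [[0.993, 0.115, -0.011], [0.115, -0.993, -0.006], [-0.012, 0.004, -1.0]]
ft_force: [-0.3, -0.3, 5.7]
grip_width: 0.152
grasp_force: 59.6
```

Request:
{"method": "play_rows", "body": {
  "steps": [
    [[0,0,-0.05],0],
    [[0,0,-0.1],0],
    [[0,0,-0.1],0],
    [[0,0,-0.1],0],
    [[0,0,-0.1],0]
  ]
}}

```text
clock: 16.65
tcp_pos: [0.5136, -0.0575, 0.1808]
tcp_rot: [[0.993, 0.115, -0.013], [0.115, -0.993, -0.006], [-0.014, 0.004, -1.0]]
ft_force: [0.5, -0.3, -3.8]
grip_width: 0.149
grasp_force: 58.7
```

```bash
python3 - <<'E'
from h import *
p=vision.get_image("scene");save(p,"s5.png")
o=arm.get_obs();print(np.round(o["qpos"],1),o["tcp_pos"],o["ft_force"],o["moment"])
E
```

```text
[ -5.3  18.5  10.2 111.8  -3.7  50.4 -76.7] [ 0.51579139 -0.05777765  0.18402064] [ 0.2679255  -0.47630648 -0.61295954] [-0.02575189 -0.0709268  -0.04336812]
```

View pics/s5.png

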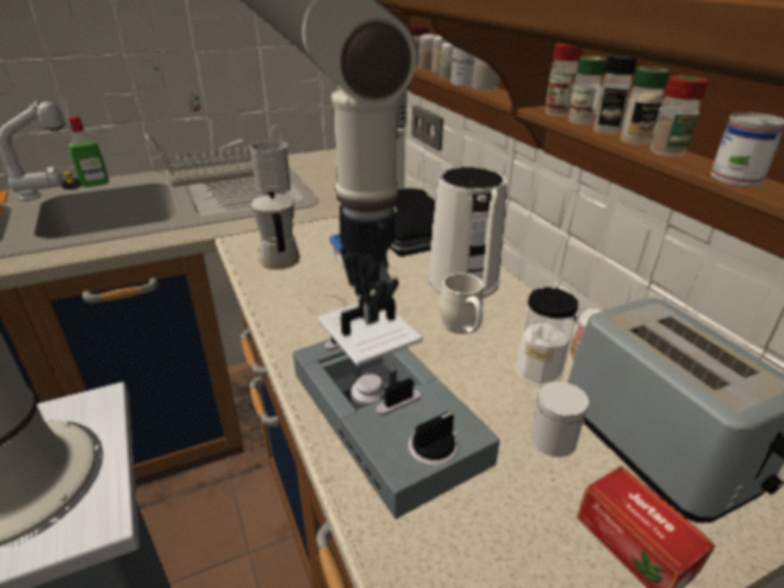

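The plate is lifted clear and level. Now carry it left and lower.

Request:
{"method": "play_rows", "body": {
  "steps": [
    [[0,-0.16,0],0],
    [[0,-0.174,0],0],
    [[0,-0.174,0],0],
    [[0,-0.174,0],0],
    [[0,-0.174,0],0]
  ]
}}

```text
clock: 17.2
tcp_pos: [0.4937, 0.1135, 0.1788]
tcp_rot: [[0.993, 0.115, -0.013], [0.115, -0.993, -0.006], [-0.014, 0.005, -1.0]]
ft_force: [0.8, -0.3, -4.3]
grip_width: 0.149
grasp_force: 59.0
```

Request:
{"method": "play_rows", "body": {
  "steps": [
    [[0,-0.174,0],0],
    [[0,0,0],0],
    [[0,0,0],0],
    [[0,0,0.05],0],
    [[0,0,0.1],0]
  ]
}}

```text
clock: 17.7
tcp_pos: [0.4917, 0.1456, 0.1496]
tcp_rot: [[0.994, 0.113, -0.009], [0.113, -0.994, -0.005], [-0.009, 0.004, -1.0]]
ft_force: [0.4, 0.4, -4.0]
grip_width: 0.157
grasp_force: 59.2
```

Request:
{"method": "play_rows", "body": {
  "steps": [
    [[0,0,0.1],0],
    [[0,0,0.1],0],
    [[0,0,0.1],0],
    [[0,0,0.1],0],
    [[0,0,0.05],0]
  ]
}}

```text
clock: 18.2
tcp_pos: [0.488, 0.1441, 0.057]
tcp_rot: [[0.994, 0.113, -0.015], [0.113, -0.994, -0.008], [-0.016, 0.006, -1.0]]
ft_force: [0.0, -0.6, -3.8]
grip_width: 0.15
grasp_force: 59.1
```

Request:
{"method": "play_rows", "body": {
  "steps": [
    [[0,0,0],0],
    [[0,0,0],0],
    [[0,0,0],0],
    [[0,0,0],0],
    [[0,0,0],0]
  ]
}}

```text
clock: 18.7
tcp_pos: [0.4898, 0.1465, 0.0601]
tcp_rot: [[0.993, 0.115, -0.01], [0.115, -0.993, -0.005], [-0.011, 0.004, -1.0]]
ft_force: [-0.5, -0.4, -3.0]
grip_width: 0.153
grasp_force: 59.1
```

Request:
{"method": "play_rows", "body": {
  "steps": [
    [[0,0,0.022],0],
    [[0,0,0.022],0],
    [[0,0,0.022],0],
    [[0,0,0.022],0],
    [[0,0,0.012],0]
  ]
}}

```text
clock: 19.2
tcp_pos: [0.4886, 0.1461, 0.0387]
tcp_rot: [[0.993, 0.115, -0.013], [0.115, -0.993, -0.006], [-0.013, 0.005, -1.0]]
ft_force: [-4.5, -0.6, 31.3]
grip_width: 0.152
grasp_force: 65.1
```

Request:
{"method": "play_rows", "body": {
  "steps": [
    [[0,0,0.005],0],
    [[0,0,0],0],
    [[0,0,0],0],
    [[0,0,0],0],
    [[0,0,0],0]
  ]
}}

```text
clock: 19.7
tcp_pos: [0.4886, 0.1461, 0.0387]
tcp_rot: [[0.993, 0.115, -0.013], [0.115, -0.993, -0.006], [-0.013, 0.004, -1.0]]
ft_force: [-3.3, -1.7, 6.0]
grip_width: 0.151
grasp_force: 60.4
```

Request:
{"method": "play_rows", "body": {
  "steps": [
    [[0,0,0],0],
    [[0,0,0],0],
    [[0,0,0],0],
    [[0,0,0],0],
    [[0,0,-0.05],0]
  ],
  "gripper": 0
}}

```text
clock: 20.2
tcp_pos: [0.4882, 0.146, 0.0477]
tcp_rot: [[0.993, 0.115, -0.014], [0.115, -0.993, -0.007], [-0.015, 0.005, -1.0]]
ft_force: [0.5, 0.5, -0.1]
grip_width: 0.98
grasp_force: 0.0
```

Request:
{"method": "play_rows", "body": {
  "steps": [
    [[0,0,-0.1],0],
    [[0,0,-0.15],0],
    [[0,0,-0.15],0],
    [[0,0,-0.15],0],
    [[0,0,0],0]
  ]
}}

```text
clock: 20.7
tcp_pos: [0.4936, 0.1479, 0.1632]
tcp_rot: [[0.993, 0.115, -0.004], [0.115, -0.993, -0.003], [-0.004, 0.002, -1.0]]
ft_force: [0.7, 0.4, 0.2]
grip_width: 1.003
grasp_force: 0.0
```

```bash
python3 - <<'E'
from h import *
p=vision.get_image("scene");save(p,"s6.png")
o=arm.get_obs();print(np.round(o["qpos"],1),o["tcp_pos"],o["ft_force"],o["moment"])
E
```

```text
[ -23.6   19.8    4.7  113.3   -2.1   47.4 -101.2] [0.49225329 0.14751592 0.16113022] [-0.5000072  -0.52652633 -0.42916125] [ 0.02213865  0.0029179  -0.04062639]
```

View pics/s6.png

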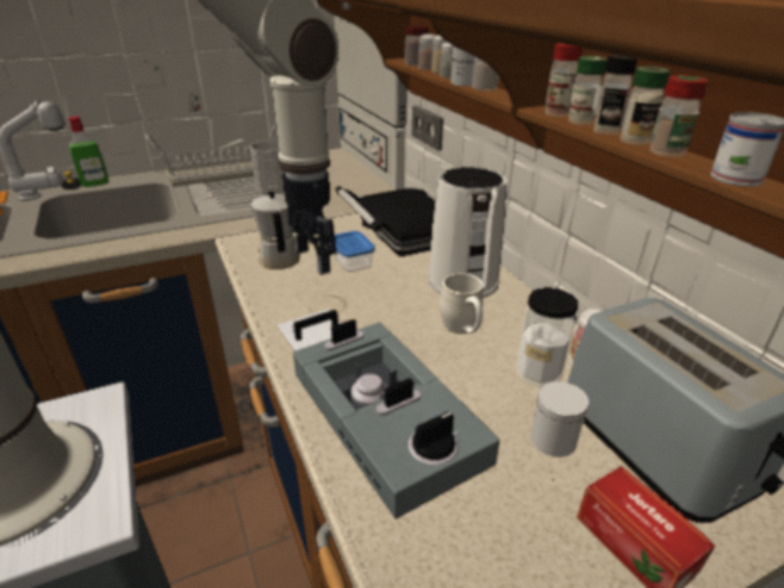

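The plate lies flat left of the burner, around (310,330), and the buttons are aside. On to the knob.

Request:
{"method": "play_rows", "body": {
  "steps": [
    [[0,0.15,0],0],
    [[0,0.19,0],0],
    [[0,0.2,0],0],
    [[0,0.2,0],0],
    [[0,0.2,0],0]
  ]
}}

```text
clock: 21.25
tcp_pos: [0.5112, -0.0413, 0.1583]
tcp_rot: [[0.993, 0.116, -0.014], [0.116, -0.993, -0.006], [-0.014, 0.004, -1.0]]
ft_force: [0.7, -0.6, -0.2]
grip_width: 1.002
grasp_force: 0.0
```

Request:
{"method": "play_rows", "body": {
  "steps": [
    [[0,0.2,0],0],
    [[0,0.2,0],0],
    [[0,0.2,0],0],
    [[0,0.2,0],0],
    [[0,0.175,0],0]
  ]
}}

```text
clock: 21.75
tcp_pos: [0.5336, -0.2357, 0.159]
tcp_rot: [[0.993, 0.114, -0.014], [0.114, -0.993, -0.006], [-0.014, 0.004, -1.0]]
ft_force: [0.8, -0.1, 0.1]
grip_width: 0.997
grasp_force: 0.0
```

Request:
{"method": "play_rows", "body": {
  "steps": [
    [[0,0,0],0],
    [[0,0,0],0],
    [[0,0,0],0],
    [[0,0,0],0],
    [[0,0,0],0]
  ]
}}

```text
clock: 22.25
tcp_pos: [0.5348, -0.2321, 0.1599]
tcp_rot: [[0.993, 0.117, -0.012], [0.117, -0.993, -0.005], [-0.013, 0.004, -1.0]]
ft_force: [-0.2, -0.2, -0.5]
grip_width: 0.996
grasp_force: 0.0
```

```bash
python3 - <<'E'
from h import *
p=vision.get_image("wrist")
o=arm.get_obs();print(np.round(o["qpos"],1),o["tcp_pos"],np.round(o["tcp_rot"],3).tolist())
im=p["img"][...,::-1].copy()
ex=np.array([.9939,.1106,0]);c=np.array([.5323,-.2337,.106])
for X in [c,c+.028*ex,c-.028*ex,c-(0,0,.033)+.03*ex]:
    cv2.circle(im,tuple(int(v) for v in proj(p,X)),3,(0,0,255),1)
cv2.imwrite("pics/w7.png",im)
E
```

```text
[ 11.1  26.5  12.2 103.8  -6.3  50.9 -57.3] [ 0.53478901 -0.23233134  0.15997905] [[0.993, 0.117, -0.012], [0.117, -0.993, -0.005], [-0.012, 0.004, -1.0]]
```

View pics/w7.png

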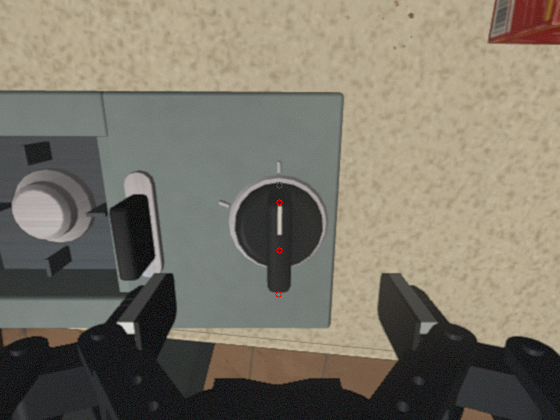

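The knob, with its grip at (279,245), matches the prediction. I'll lower, grip, and twist anticlockwise.

Request:
{"method": "play_rows", "body": {
  "steps": [
    [[-0.01,0.006,0.106],0],
    [[0,0,0.106],0],
    [[0,0,0.106],0],
    [[0,0,0],0],
    [[0,0,0],0]
  ]
}}

```text
clock: 22.8
tcp_pos: [0.532, -0.235, 0.0965]
tcp_rot: [[0.993, 0.116, -0.013], [0.116, -0.993, -0.005], [-0.013, 0.004, -1.0]]
ft_force: [0.6, 0.1, -0.1]
grip_width: 0.997
grasp_force: 0.0
```

Request:
{"method": "play_rows", "body": {
  "steps": [
    [[0,0,0],0],
    [[0,0,0],0],
    [[0,0,0],0],
    [[0,0,0],0],
    [[0,0,0],0]
  ],
  "gripper": 1,
  "squeeze": 70
}}

```text
clock: 23.3
tcp_pos: [0.5321, -0.2339, 0.0969]
tcp_rot: [[0.993, 0.115, -0.012], [0.115, -0.993, -0.003], [-0.012, 0.002, -1.0]]
ft_force: [-5.9, 4.7, 25.8]
grip_width: 0.152
grasp_force: 68.7
```

Request:
{"method": "play_rows", "body": {
  "steps": [
    [[0,0,0],0],
    [[0,0,0],0],
    [[0,0,0],-0.0439],
    [[0,0,0],-0.0439],
    [[0,0,0],-0.0439]
  ]
}}

```text
clock: 23.8
tcp_pos: [0.5323, -0.2344, 0.0971]
tcp_rot: [[0.86, 0.51, -0.012], [0.51, -0.86, -0.005], [-0.012, -0.002, -1.0]]
ft_force: [-1.9, 2.8, 4.0]
grip_width: 0.146
grasp_force: 68.9
```

Request:
{"method": "play_rows", "body": {
  "steps": [
    [[0,0,0],-0.0439],
    [[0,0,0],-0.0439],
    [[0,0,0],-0.0439],
    [[0,0,0],-0.0439],
    [[0,0,0],-0.0439]
  ]
}}

```text
clock: 24.3
tcp_pos: [0.5329, -0.2348, 0.0971]
tcp_rot: [[0.34, 0.941, -0.01], [0.941, -0.34, -0.005], [-0.008, -0.008, -1.0]]
ft_force: [-0.4, 2.8, 2.2]
grip_width: 0.153
grasp_force: 68.5
```

Request:
{"method": "play_rows", "body": {
  "steps": [
    [[0,0,0],-0.03],
    [[0,0,0],0],
    [[0,0,0],0],
    [[0,0,0],0],
    [[0,0,0],0]
  ]
}}

```text
clock: 24.8
tcp_pos: [0.5329, -0.2349, 0.0971]
tcp_rot: [[0.256, 0.967, -0.01], [0.967, -0.256, -0.006], [-0.008, -0.008, -1.0]]
ft_force: [0.6, 3.6, 5.6]
grip_width: 0.154
grasp_force: 68.8
```

```bash
python3 - <<'E'
from h import *
o=arm.get_obs();R=o["tcp_rot"];print(np.degrees(np.arctan2(R[1][1],R[0][1])),o["moment"],o["ft_force"],o["tcp_pos"])
E
```

```text
-14.857610031824478 [ 0.54662892 -0.50946631 -0.19399162] [0.62412806 3.56363092 5.5823318 ] [ 0.53292828 -0.23485167  0.09705781]
```

Request:
{"method": "play_rows", "body": {
  "steps": [
    [[0,0,0],-0.015],
    [[0,0,0],0],
    [[0,0,0],0],
    [[0,0,0],0],
    [[0,0,0],0]
  ]
}}

```text
clock: 25.3
tcp_pos: [0.533, -0.2348, 0.0971]
tcp_rot: [[0.213, 0.977, -0.01], [0.977, -0.213, -0.005], [-0.007, -0.009, -1.0]]
ft_force: [0.7, 4.5, 6.3]
grip_width: 0.152
grasp_force: 70.5
```

```bash
python3 - <<'E'
from h import *
o=arm.get_obs();R=o["tcp_rot"];print(np.degrees(np.arctan2(R[1][1],R[0][1])),o["moment"],o["ft_force"],o["tcp_pos"])
E
```

```text
-12.300541799954212 [ 0.61617087 -0.5479927  -1.06944258] [0.71399804 4.52941782 6.28724354] [ 0.53295196 -0.23479918  0.09706925]
```

The moment jumped to 1.07 N m, so the knob is at its stop. Release, wait, then lift.

Request:
{"method": "play_rows", "body": {
  "steps": [
    [[0,0,0],0],
    [[0,0,0],0],
    [[0,0,0],0],
    [[0,0,0],0],
    [[0,0,-0.1],0]
  ],
  "gripper": 0
}}

```text
clock: 25.8
tcp_pos: [0.5298, -0.2346, 0.1139]
tcp_rot: [[0.209, 0.978, -0.017], [0.978, -0.209, -0.004], [-0.007, -0.016, -1.0]]
ft_force: [-0.5, 0.6, -0.5]
grip_width: 0.977
grasp_force: 0.0
```

Request:
{"method": "play_rows", "body": {
  "steps": [
    [[0,0,-0.15],0],
    [[0,0,-0.15],0],
    [[0,0,-0.15],0],
    [[0,0,-0.15],0],
    [[0,0,-0.1],0]
  ]
}}

```text
clock: 26.3
tcp_pos: [0.5344, -0.2349, 0.2587]
tcp_rot: [[0.209, 0.978, -0.01], [0.978, -0.209, -0.007], [-0.009, -0.008, -1.0]]
ft_force: [0.0, 1.0, -0.5]
grip_width: 1.003
grasp_force: 0.0
```

Request:
{"method": "play_rows", "body": {
  "steps": [
    [[0,0,0],0],
    [[0,0,0],0],
    [[0,0,0],0],
    [[0,0,0],0],
    [[0,0,0],0]
  ]
}}

```text
clock: 26.8
tcp_pos: [0.5333, -0.2342, 0.2552]
tcp_rot: [[0.209, 0.978, -0.014], [0.978, -0.209, -0.005], [-0.008, -0.012, -1.0]]
ft_force: [-0.4, 0.4, -0.8]
grip_width: 1.0
grasp_force: 0.0
```

Request:
{"method": "play_rows", "body": {
  "steps": [
    [[0,0,0],0],
    [[0,0,0],0],
    [[0,0,0],0],
    [[0,0,0],0],
    [[0,0,0],0]
  ]
}}

```text
clock: 27.3
tcp_pos: [0.5339, -0.2344, 0.2564]
tcp_rot: [[0.209, 0.978, -0.012], [0.978, -0.209, -0.006], [-0.008, -0.01, -1.0]]
ft_force: [-0.4, -0.2, 0.5]
grip_width: 1.003
grasp_force: 0.0
```

```bash
python3 - <<'E'
from h import *
p=vision.get_image("scene");save(p,"s8.png")
b=cv2.imread("pics/s6.png");a=cv2.imread("pics/s8.png")
def pc(a,x0,y0,x1,y1): return np.abs(a[y0:y1,x0:x1].astype(int)-b[y0:y1,x0:x1]).mean()
print("knob",pc(a,405,405,460,465),"rbtn",pc(a,375,370,425,415),"plate",pc(a,280,310,345,350),"static",pc(a,580,470,700,560))
print(arm.get_obs()["clock"])
E
```

```text
knob 3.354949494949495 rbtn 3.604740740740741 plate 4.842307692307692 static 3.750493827160494
27.35
```

The knob and button regions match the earlier picture to within noise, so the knob is back at rest. Handing in.

```bash
python3 -c "
from bench import arm
print(arm.close_job())"
```

```text
the job is handed in; nothing more can be done
None
```

I handed the job in at about 27 s: both buttons are turned aside, the cover plate is flat on the worktop, and the igniter was twisted to its stop and sprang back to rest; the hand-in returned no verdict.

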